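Cock the part ejector of a weld fixture on its hair-trigger catch

TASK

Cock the part ejector: take the kicker by its upright pin, draw it back against its spring until the catch snaps in behind its tooth, then ease it forward until it hangs on the catch, and let go. Be gentle: stop at the snap rather than forcing the kicker on into the stop, bring it softly onto the catch, do not touch the catch yourself, never let the kicker fly back, and leave the other things as they are.

Things in the scene. Friction and masses are not known exactly. Their poses are not given: they have to be found in the camera images.
- ejector: Part ejector base plate, aluminium, 300 (x) by 280 (y) by 12 mm, bolted down; origin at the centre of its underside on the table. z up.
- kicker_pivot (a point): Fixed point on the upright pivot axis of the kicker, at the plate's top face (12 mm above the table).
- kicker_swing (a joint): Swing of the kicker about its upright pivot, rad. 0 = at rest against its rubber post; grows as it is drawn back, counter-clockwise from above. Mechanical range 0 to 1.35; the catch hooks it somewhere from 0.90 to 1.20. Its torsion spring pulls it back to 0: about 5 N at the pin at rest, 9 N near the catch, rising 25 N per metre of pin travel.
- kicker: The kicker: flat steel bar 160 by 22 by 10 mm, its top 52 mm above the table, sweeping level about the pivot. Origin on the pivot axis at table height; x points along the bar to the pin. 150 mm out it carries a round upright steel pin of 16 mm diameter, from 52 to 116 mm above the table, and right under the pin a round tooth of 8 mm diameter that hangs to 17 mm above the table.
- kicker_grip (a point): Point on the pin's axis, 95 mm above the table: where to take the pin. Round, so it may turn in the fingers.
- catch: Hair-trigger catch, its foot fixed on the base plate. Origin on the plate's top (12 mm above the table), nominally below the tooth's axis when hooked; x points away from the kicker's pivot, y the way the kicker is drawn. It bears the spring load but no more than 25 N in all (slamming, or pushing the hooked kicker forward). Parts under the kicker's bar stay below 40 mm above the table.
- hook_nominal (a point): Fixed mark: the tooth's place when hooked if the hand-set slide were centred (20 mm over the catch's origin). Beak and stop sit on that slide, shifted together along y by up to 8 mm either way: not measured, to be felt or seen. Hooked, the tooth rests on the beak, which takes the 9 N load; the pin needs no more pull. The stop is 5.5 mm past the hooked place: rigid, bears under 5 N.
- beak_nominal (a point): Fixed mark, centred slide: middle of the beak's sloped face. The drawn tooth meets it 19 mm before the hooked place and pushes the light-sprung beak outward: the pull climbs 3 to 5 N above the spring's, is highest 9 mm before the hooked place, then falls, dips 1 to 3 N below the spring's and is back to it at the hooked place as the beak snaps in behind the tooth.
- trigger_nominal (a point): Fixed mark, likewise: top of the upright trigger tab (5 by 14 mm) of the catch, 38 mm outward of the hooking point, 64 mm above the table. It fires the catch at a touch. A fixed grey block, also to be left alone, 57 mm above the table, stands 27 to 53 mm outward and 29 to 55 mm along y from the origin of catch.
- bracket: Bystander: loose steel angle bracket, 60 by 40 by 40 mm, lying on the base plate; origin under its centre.
- nozzle: Bystander: brass torch nozzle, 22 mm diameter, 50 mm tall, standing on the base plate; origin under its centre.
- spray_can: Bystander: grey spray can, 60 mm diameter, 170 mm tall; origin under its centre.
- wrench: Bystander: wrench lying on the table.
- wire_brush: Bystander: brush lying on the table.
- flange: Bystander: steel ring, 90 mm diameter, 16 mm high; origin under its centre.
- tip_cup: Bystander: steel cup, 70 mm diameter, 80 mm tall; origin under its centre.

How it is judged:
By the outcome, as a careful person would: the job done as asked, in the order asked, and still so for the second after the job is handed in, with the robot touching nothing.
It also fails if it takes over 64 s, if anything falls off the work surface, if the arm or the gripper's body presses on something with over 40 N, if the wrist force passes 120 N, or if a joint passes its speed limit or range.

ROBOT

A 6-joint arm with a two-finger parallel gripper is mounted at the origin on the work surface. World frame = base frame: x ahead of the robot, y to its left, z up, the work surface at z = 0. Lengths are in mm, angles in degrees, forces in N, time in s.
With the tool pointing down it reaches from about 300 to 850 mm from the base axis. Payload 4.2 kg.
Tool frame: the origin (TCP) lies midway between the tips of the shut fingers; the grasp point (between the pads) lies 19 mm behind it (env.grip_point_offset is the distance from the TCP to the grasp point, in mm); z points along the fingers, x is the direction in which the jaws open and shut, and the axes are right-handed (so a half turn about z gives the same grasp; the last joint's range is limited). The gripper opens to 91 mm and grips with 3 to 60 N. Pads are 32 mm wide; open, the fingers measure 118 mm over their backs; the gripper's body (76 mm by 178 mm) begins 60 mm behind the grasp point.
Start: joints at [74.37, 18.312, 89.639, -0, 72.044, -1.146], TCP at [143.818, 556.74, 213.976] pointing down, gripper open.
Joint ranges: [-177.97, 177.97], [-48.28, 115.42], [12.27, 149.76], [-77.06, 257.06], [2.81, 150.46], [-146.56, 146.56]. Speed limits (degrees/s): [147.25, 147.25, 180, 180, 180, 180].

INTERFACE

Orientations are given as [roll, pitch, yaw] about the fixed x, y, z axes, in that order (R = Rz(yaw) Ry(pitch) Rx(roll)).
In Python, from workcell import env gives the robot as it stands.
- The arm moves only by the shell command python3 -m pendant 'ROWS' [FORCE]. ROWS is JSON, a list of rows, each an object with "xyz": the shift along the tool's x, y, z in m, a list of three; "roll": the turn about the tool's z in degrees; "jaw": the closure, from 0 (fully open) to 1 (shut). A call has exactly 8 rows; each row is the pose to reach, as a shift and turn from the pose commanded when the call began, along the tool's axes at that moment; what a row does not reach only later rows make up. A row lasts 1/8 s, in which the tool goes at most 62.5 mm and 10.7 degrees, less where a joint would pass 70% of its speed; a pose out of reach is approached as far as the arm can. A call with a gripper value outside its range is refused whole. The fingers move at their own pace and stop on an object; FORCE is the grip in N (left out, the last holds). Time passes only in rows, so rows that repeat a pose let the fingers close, or fill a call up. It gives the time, the measured TCP pose, the force and the opening at its end, in the units of the state.
- env.state(): the state, without advancing time (a new reading comes with each control period).
- env.grab_frame(name): name is "side" or "top"; returns (picture, depth): 420x560x3 uint8, blue, green, red; 420x560 float32, mm along the optical axis (not along the pixel's ray), 0 where there is no reading.
- env.camera_params(name): a dict with "camera_matrix" (3x3 intrinsics, pixels), "D" ([k1, k2, p1, p2, k3] as OpenCV has them; the pictures are not rectified), "cam_to_world" (4x4, takes a point from camera to world coordinates). Camera axes: x right, y up, looking along -z (the intrinsics and any distortion apply to the point x, -y, -z); pixel columns grow to the right and rows downward; lengths in mm; the calibration is good to about 2 mm. A picture is of the moment at which its call begins. camera_params takes no time and is no camera call.
- env.job_done(): hands the job in, once; it reports no verdict.
The state is a dict: "time_s": time; "qpos": joint angles; "qvel": joint speeds; "effort": joint torques, N m; "ee_pos": TCP position; "ee_rot": TCP orientation; "force": force on the tool from outside, world axes, zero at the start; "torque": the same for the moment, N m; "gripper_width": finger opening in mm.
Only numpy, scipy, OpenCV 4.12 (cv2) and the standard library are available. Lean on these libraries where they do the work, as an engineer would, in place of code of your own. Each camera call takes 0.05 s, during which the arm holds its last target. There are 200 camera calls.

## Working session

There is one attempt and no reset: what is moved stays moved. The work goes in short steps, Python scripts to look and compute and a shell command to move; the robot and the scene stay as the last step left them, time stands still between calls to the robot, and variables do not carry over. Pictures are saved under pics/ and viewed, about 8 in all and at most 12, crops included, and the job is handed in when it is done.

```bash
mkdir -p pics; ls; python3 - <<'E'
from workcell import env
import cv2,numpy as np
print(env.state())
for n in("top","side"):
    im,d=env.grab_frame(n); cv2.imwrite(f"pics/{n}0.png",im); np.savez(f"{n}0.npz",im=im,d=d)
    p=env.camera_params(n); print(n,p)
E
```

```text
pics
{'time_s': 0.0, 'qpos': array([ 7.43719213e+01,  1.83518685e+01,  8.97063585e+01,  5.47616453e-04,
        7.20445279e+01, -1.14611363e+00]), 'qvel': array([-0.10494477, -0.01147386, -0.00111972, -0.12825733,  0.02944379,
        0.0378425 ]), 'effort': array([ 3.72661947e-03, -4.12470961e+01, -2.31975496e+01,  7.30936881e-02,
        4.56154312e-02, -1.23239406e-04]), 'ee_pos': array([143.65416539, 556.23971376, 213.11833391]), 'ee_rot': array([-1.79997424e+02,  1.02723942e-01,  7.55178680e+01]), 'force': array([ 0.37010744, -0.50812103,  1.00447501]), 'torque': array([-0.00344177,  0.01570121, -0.00822803]), 'gripper_width': 91.4178952700238}
top {'camera_matrix': array([[490.08513285,   0.        , 274.0747311 ],
       [  0.        , 490.08513285, 208.30266814],
       [  0.        ,   0.        ,   1.        ]]), 'D': array([-0.01891709,  0.        ,  0.        ,  0.        ,  0.        ]), 'cam_to_world': array([[-2.61670846e-02,  9.94556504e-01, -1.00859525e-01,
         4.18651572e+02],
       [-9.99620184e-01, -2.69053210e-02, -5.96588260e-03,
         4.87064711e+00],
       [-8.64706524e-03,  1.00665107e-01,  9.94882789e-01,
         1.45678289e+03],
       [ 0.00000000e+00,  0.00000000e+00,  0.00000000e+00,
         1.00000000e+00]])}
side {'camera_matrix': array([[391.37181661,   0.        , 272.77571109],
       [  0.        , 391.37181661, 213.02592994],
       [  0.        ,   0.        ,   1.        ]]), 'D': array([0.02938509, 0.        , 0.        , 0.        , 0.        ]), 'cam_to_world': array([[ 9.34580685e-01,  2.38150682e-01, -2.64278635e-01,
         2.95104513e+02],
       [-3.55552263e-01,  6.00444158e-01, -7.16274669e-01,
        -7.57431632e+02],
       [-1.18967382e-02,  7.63381337e-01,  6.45838526e-01,
         7.51472388e+02],
       [ 0.00000000e+00,  0.00000000e+00,  0.00000000e+00,
         1.00000000e+00]])}
```

View pics/top0.png

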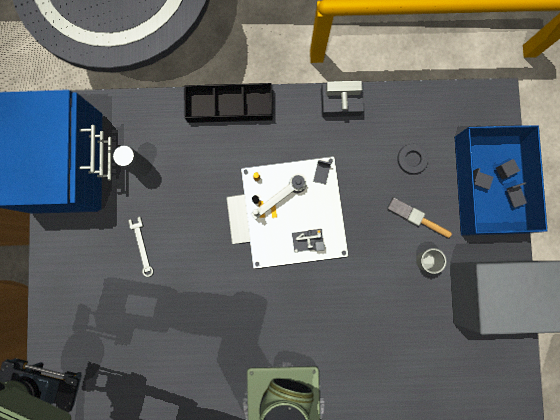

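View pics/side0.png

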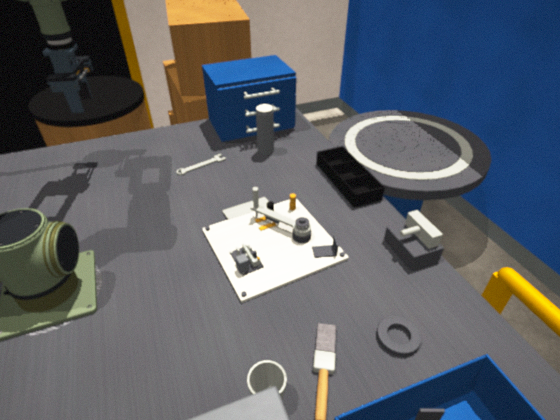

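```bash
python3 - <<'E'
import cv2,numpy as np
t=np.load("top0.npz")["im"];s=np.load("side0.npz")["im"]
a=cv2.resize(t[150:275,225:355],None,fx=4.6,fy=4.6,interpolation=3)
cv2.imwrite("pics/t1.png",a)
b=cv2.resize(s[175:305,195:355],None,fx=4.6,fy=4.6,interpolation=3)
cv2.imwrite("pics/s1.png",b)
E
```

```text
(no output)
```

View pics/t1.png

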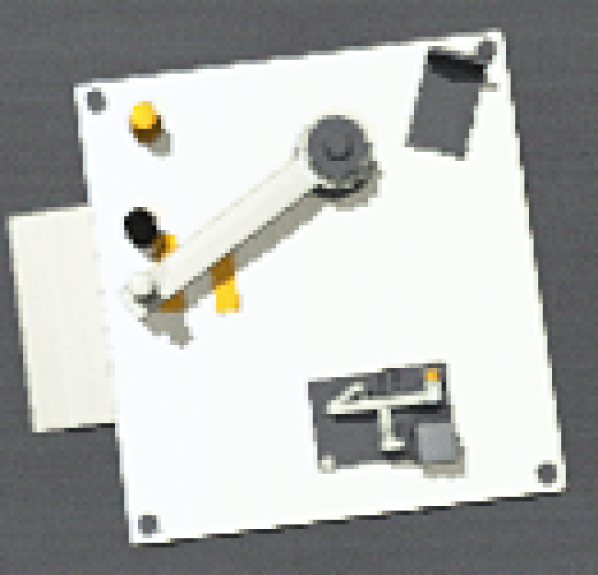

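View pics/s1.png

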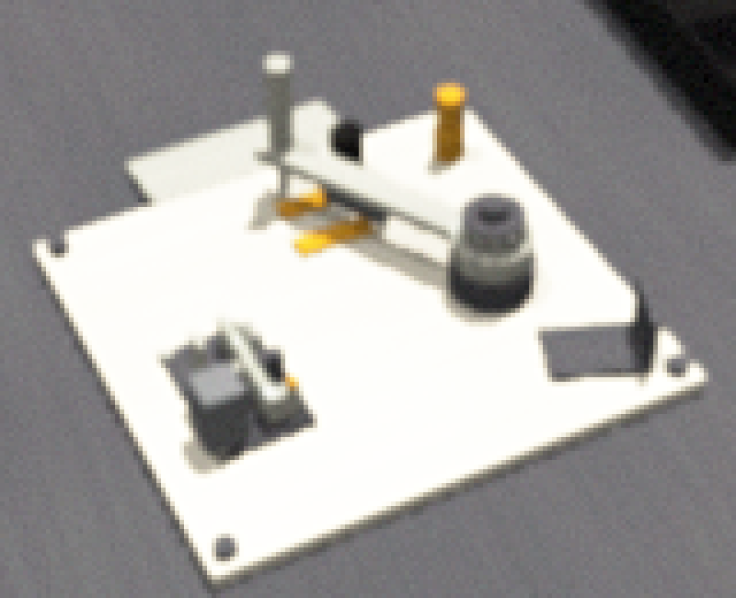

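The top crop shows the pivot hub at (337,143), the pin at about (145,287), the grey block at (438,445), the trigger tab at about (392,440) and the beak arm at y≈400. In the side crop the pin top is at (277,62). Next I'll measure these using depth.

```bash
cat > h.py <<'E'
import cv2,numpy as np
from workcell import env
def world(n,uv,d=None,z=None):
    p=env.camera_params(n);K=p["camera_matrix"];T=p["cam_to_world"]
    q=cv2.undistortPoints(np.float64(uv).reshape(-1,1,2),K,p["D"]).reshape(-1,2)
    r=np.c_[q[:,0],-q[:,1],-np.ones(len(q))]
    if d is not None: return (r*np.reshape(d,(-1,1)))@T[:3,:3].T+T[:3,3]
    w=r@T[:3,:3].T; return T[:3,3]+w*((z-T[2,3])/w[:,2])[:,None]
def cloud(n,f):
    d=f["d"];v,u=np.nonzero(d>0);return np.c_[u,v],world(n,np.c_[u,v],d[v,u])
E
python3 - <<'E'
from h import *
for n,box in(("top",(225,355,150,275)),("side",(195,355,175,305))):
    f=np.load(n+"0.npz");uv,P=cloud(n,f)
    m=(uv[:,0]>box[0])&(uv[:,0]<box[1])&(uv[:,1]>box[2])&(uv[:,1]<box[3]);uv=uv[m];P=P[m]
    L=np.zeros(f["d"].shape,np.uint8)
    m=P[:,2]>30;L[uv[m,1],uv[m,0]]=1
    k,lab,st,c=cv2.connectedComponentsWithStats(L)
    l=lab[uv[:,1],uv[:,0]]
    for i in range(1,k):
        Q=P[l==i]
        if len(Q)<6: continue
        print(n,i,len(Q),c[i].round(1),"min",Q.min(0).round(),"max",Q.max(0).round(),"mean",Q.mean(0).round(1))
        for a,b in((30,46),(46,60),(60,85),(85,108),(108,125)):
            s=(Q[:,2]>a)&(Q[:,2]<b)
            if s.sum()>3: print("   ",a,b,s.sum(),Q[s].mean(0).round(1),np.median(Q[s],0).round(1),Q[s].min(0).round(),Q[s].max(0).round())
print("rays: pin",world("top",[[225+145/4.6,150+287/4.6]],z=116),world("side",[[195+277/4.6,175+62/4.6]],z=116))
print("block",world("top",[[225+438/4.6,150+445/4.6]],z=57))
print("corner holes",world("top",[[225+x/4.6,150+y/4.6] for x,y in((97,100),(487,48),(547,473),(148,524))],z=12).round(1))
print("tab",world("top",[[225+392/4.6,150+440/4.6]],z=64))
E
```

```text
top 1 46 [324.5 162.4] min [ 685. -156.   31.] max [ 699. -118.   58.] mean [ 692.1 -137.4   46.7]
    30 46 18 [ 691.1 -137.3   37.3] [ 691.1 -138.2   37.8] [ 687. -155.   31.] [ 696. -119.   44.]
    46 60 28 [ 692.7 -137.5   52.8] [ 692.5 -136.9   52.8] [ 685. -156.   47.] [ 699. -118.   58.]
top 2 49 [256.6 176. ] min [648.  52.  30.] max [667.  72.  72.] mean [656.3  61.5  53.3]
    30 46 14 [652.6  60.6  34.3] [650.9  59.9  33.3] [648.  52.  30.] [659.  72.  42.]
    46 60 12 [658.1  61.8  56.3] [657.5  61.5  56.5] [650.  54.  48.] [667.  69.  60.]
    60 85 23 [657.7  62.   63.2] [657.9  62.5  62.7] [649.  54.  60.] [666.  69.  72.]
top 3 619 [281.9 194.7] min [531. -82.  30.] max [657.  80. 120.] mean [599.2 -10.4  58.4]
    30 46 38 [610.6 -42.6  38.7] [612.4 -50.7  39.7] [563. -82.  30.] [647.  45.  46.]
    46 60 396 [589.7   3.8  51.9] [590.3   4.2  51.9] [531. -81.  46.] [657.  80.  59.]
    60 85 155 [631.1 -53.   69.1] [633.4 -56.9  68.6] [540. -78.  60.] [655.  67.  85.]
    85 108 4 [541.9  65.2  97.1] [542.1  66.5  95.5] [540.  58.  91.] [544.  69. 106.]
    108 125
[... 2343 characters left out ...]
97. -123.   55.]
side 5 358 [245.3 257.4] min [ 434. -133.   30.] max [494. -51.  66.] mean [ 461.3 -106.    43.9]
    30 46 216 [ 470.6 -100.    36.5] [474.7 -97.7  36.4] [ 434. -133.   30.] [494. -51.  46.]
    46 60 128 [ 447.1 -117.7   54.4] [ 446.5 -120.    55.5] [ 434. -133.   46.] [462. -85.  59.]
    60 85 14 [447.5 -92.5  62.7] [447.  -92.3  62.7] [ 444. -120.   61.] [457. -82.  66.]
rays: pin [[544.59146236  61.43477881 116.        ]] [[547.50557963  61.46619549 116.        ]]
block [[ 447.06546349 -115.17258743   57.        ]]
corner holes [[ 677.1   94.3   12. ]
 [ 704.4 -160.1   12. ]
 [ 428.3 -187.9   12. ]
 [ 402.7   67.3   12. ]]
tab [[450.74717007 -86.36970535  64.        ]]
```

```bash
python3 -m pendant '[{"xyz":[-0.012,0.016,0],"roll":0,"jaw":0},{"xyz":[-0.036,0.049,0],"roll":0,"jaw":0},{"xyz":[-0.066,0.089,0],"roll":0,"jaw":0},{"xyz":[-0.096,0.130,0],"roll":0,"jaw":0},{"xyz":[-0.126,0.171,0],"roll":0,"jaw":0},{"xyz":[-0.156,0.212,0],"roll":0,"jaw":0},{"xyz":[-0.186,0.252,0],"roll":0,"jaw":0},{"xyz":[-0.216,0.293,0],"roll":0,"jaw":0}]' 25
python3 -m pendant '[{"xyz":[-0.030,0.041,0],"roll":0,"jaw":0},{"xyz":[-0.060,0.081,0],"roll":0,"jaw":0},{"xyz":[-0.090,0.122,0],"roll":0,"jaw":0},{"xyz":[-0.120,0.163,0],"roll":0,"jaw":0},{"xyz":[-0.143,0.195,0],"roll":0,"jaw":0},{"xyz":[-0.156,0.212,0],"roll":0,"jaw":0},{"xyz":[-0.162,0.220,0],"roll":0,"jaw":0},{"xyz":[-0.162,0.220,0],"roll":0,"jaw":0}]'
python3 - <<'E'
from h import *
im,d=env.grab_frame("side");cv2.imwrite("pics/s2.png",im[120:320,130:400].repeat(2,0).repeat(2,1));print(env.state())
u,v=255.2,188.5
E
```

```text
time_s: 1.1
ee_pos: [374.1, 271.7, 214.0]
ee_rot: [180.0, 0.0, 75.5]
force: [0.2, 0.5, 0.3]
gripper_width: 91.2
time_s: 2.1
ee_pos: [545.5, 62.6, 213.9]
ee_rot: [-180.0, -0.0, 75.5]
force: [-0.2, 0.2, -0.4]
gripper_width: 91.2
{'time_s': 2.15, 'qpos': array([ 5.37504953e+00,  1.59831729e+01,  9.30249032e+01,  3.51292205e-02,
        7.10312363e+01, -7.01808411e+01]), 'qvel': array([ 0.69805973, -0.23754633,  0.24560381, -0.01309018, -0.02934614,
       -0.08177603]), 'effort': array([-5.98800592e-01, -3.84877360e+01, -2.31435245e+01, -5.48510207e-02,
        5.58010989e-02, -8.68427509e-03]), 'ee_pos': array([545.27069396,  63.04997195, 213.91728314]), 'ee_rot': array([-1.79951752e+02, -1.79162747e-02,  7.55444529e+01]), 'force': array([ 0.40705253, -0.18468657,  0.3453231 ]), 'torque': array([-0.01930934, -0.00783203,  0.01985587]), 'gripper_width': 91.24668141523301}
```

```bash
python3 -m pendant '[{"xyz":[0,0,0.010],"roll":0,"jaw":0},{"xyz":[0,0,0.030],"roll":0,"jaw":0},{"xyz":[0,0,0.055],"roll":0,"jaw":0},{"xyz":[0,0,0.080],"roll":0,"jaw":0},{"xyz":[0,0,0.105],"roll":0,"jaw":0},{"xyz":[0,0,0.125],"roll":0,"jaw":0.3},{"xyz":[0,0,0.135],"roll":0,"jaw":0.6},{"xyz":[0,0,0.137],"roll":0,"jaw":0.6}]' 25
python3 - <<'E'
from h import *
im,d=env.grab_frame("side");cv2.imwrite("pics/s3.png",cv2.resize(im[110:290,160:370],None,fx=3.6,fy=3.2,interpolation=3));print(env.state()["force"],env.state()["gripper_width"])
E
```

```text
time_s: 3.15
ee_pos: [545.4, 62.9, 76.4]
ee_rot: [-179.9, 0.0, 75.6]
force: [-0.3, -0.1, -0.4]
gripper_width: 64.1
[ 0.47615569 -0.61324737  0.09839673] 59.96148246359264
```

View pics/s3.png

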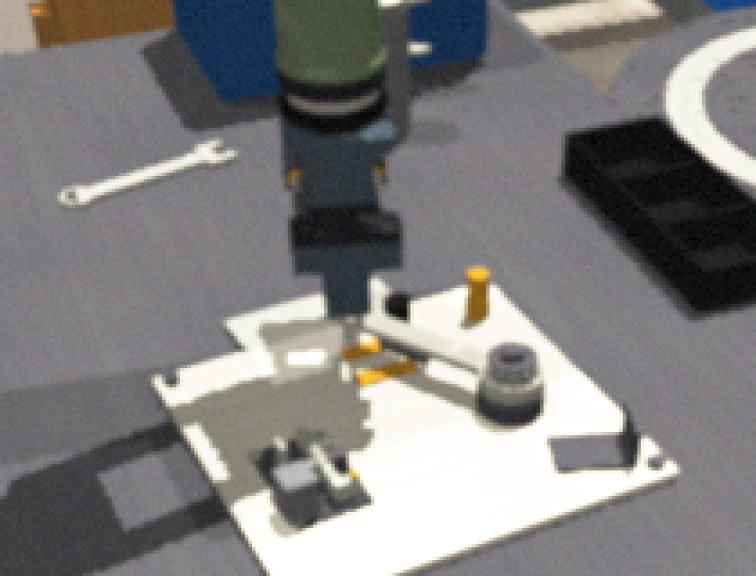

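The near finger spans columns 325–368 and the pin's foot shows at about (350,330), so the pin is centred across the pads. Closing.

```bash
python3 -m pendant '[{"xyz":[0,0,0],"roll":0,"jaw":0.65},{"xyz":[0,0,0],"roll":0,"jaw":0.7},{"xyz":[0,0,0],"roll":0,"jaw":0.75},{"xyz":[0,0,0],"roll":0,"jaw":0.8},{"xyz":[0,0,0],"roll":0,"jaw":0.85},{"xyz":[0,0,0],"roll":0,"jaw":0.9},{"xyz":[0,0,0],"roll":0,"jaw":1},{"xyz":[0,0,0],"roll":0,"jaw":1}]' 25
python3 - <<'E'
import numpy as np
from workcell import env
print(env.state())
p=np.array([545.6,62.6]);c=np.array([635.5,-58.5])
r=p-c;print(np.hypot(*r),np.degrees(np.arctan2(r[1],r[0])))
r=r/np.hypot(*r)*150;a0=np.arctan2(r[1],r[0])
yaw=np.radians(75.5);X=np.array([np.cos(yaw),np.sin(yaw)]);Y=np.array([np.sin(yaw),-np.cos(yaw)])
for s in range(0,176,5):
    a=a0+s/150;w=150*np.array([np.cos(a),np.sin(a)])-r
    print(s,(w@X).round(1),(w@Y).round(1),(p+w).round(1))
E
```

```text
time_s: 4.2
ee_pos: [546.2, 63.0, 77.1]
ee_rot: [180.0, -0.1, 75.5]
force: [-0.1, 5.6, 0.8]
gripper_width: 15.4
{'time_s': 4.2, 'qpos': array([ 5.35087334e+00,  2.31081024e+01,  1.04033566e+02,  6.75674998e-02,
        5.28248712e+01, -7.01967074e+01]), 'qvel': array([ 0.00451132, -0.04732806,  0.03476013, -0.00956587,  0.00592891,
        0.00855975]), 'effort': array([-2.80492164e+00, -4.07649601e+01, -1.81560516e+01, -1.24329943e+00,
        2.84721684e-01,  2.68428354e-02]), 'ee_pos': array([546.15517955,  63.02154698,  77.08813224]), 'ee_rot': array([ 1.79986784e+02, -6.20055337e-02,  7.55067758e+01]), 'force': array([-0.13032391,  5.58100177,  0.75516432]), 'torque': array([ 0.89549047, -0.05058741,  0.01485913]), 'gripper_width': 15.410522040251772}
150.82181539817108 126.58877752510506
0 0.0 0.0 [545.6  62.6]
5 -3.9 -3.1 [541.6  59.6]
10 -8.0 -6.0 [537.8  56.4]
15 -12.1 -8.8 [534.   53.1]
20 -16.4 -11.5 [530.4  49.6]
25 -20.7 -14.0 [526.9  46.1]
30 -25.1 -16.4 [523.5  42.4]
35 -29.5 -18.6 [520.2  38.7]
40 -34.1 -20.7 [517.   34.8]
45 -38.7 -22.6 [514.   30.8]
50 -43.4 -24.4 [511.1  26.7]
55 -48.1 -26.0 [508.4  22.5]
60 -52.9 -27.5 [505.8  18.3]
65 -57.7 -28.8 [503.3  13.9]
70 -62.6 -29.9 [501.    9.5]
75 -67.5 -30.9 [498.8   5. ]
80 -72.4 -31.7 [4.968e+02 4.000e-01]
85 -77.4 -32.3 [494.9  -4.2]
90 -82.4 -32.8 [493.2  -8.9]
95 -87.4 -33.1 [491.7 -13.7]
100 -92.3 -33.3 [490.3 -18.5]
105 -97.3 -33.2 [489.  -23.3]
110 -102.3 -33.1 [488.  -28.2]
115 -107.3 -32.7 [487.1 -33.1]
120 -112.3 -32.2 [486.3 -38.1]
125 -117.3 -31.5 [485.7 -43. ]
130 -122.2 -30.7 [485.3 -48. ]
135 -127.1 -29.6 [485.1 -53. ]
140 -131.9 -28.5 [485. -58.]
145 -136.8 -27.1 [485.1 -63. ]
150 -141.5 -25.6 [485.4 -68. ]
155 -146.2 -24.0 [485.8 -73. ]
160 -150.9 -22.2 [486.4 -77.9]
165 -155.5 -20.2 [487.1 -82.9]
170 -160.0 -18.1 [488.  -87.8]
175 -164.5 -15.8 [489.1 -92.7]
```

```bash
python3 -m pendant '[{"xyz":[-0.0039,-0.0031,0],"roll":0,"jaw":1},{"xyz":[-0.0080,-0.0060,0],"roll":0,"jaw":1},{"xyz":[-0.0121,-0.0088,0],"roll":0,"jaw":1},{"xyz":[-0.0164,-0.0115,0],"roll":0,"jaw":1},{"xyz":[-0.0207,-0.0140,0],"roll":0,"jaw":1},{"xyz":[-0.0251,-0.0164,0],"roll":0,"jaw":1},{"xyz":[-0.0295,-0.0186,0],"roll":0,"jaw":1},{"xyz":[-0.0341,-0.0207,0],"roll":0,"jaw":1}]' 25
cat > f.py <<'E'
import numpy as np,sys
from h import *
n=int(sys.argv[1]) if len(sys.argv)>1 else 4
F=[];W=[]
for i in range(n):
    env.grab_frame("side");s=env.state();F.append(s["force"]);W.append(s["ee_pos"])
f=np.mean(F,0);w=np.mean(W,0);r=(w-[635.5,-58.5,0])[:2];R=np.hypot(*r);u=r/R;t=np.array([-u[1],u[0]])
print("t",s["time_s"],"pos",w.round(2),"R",R.round(2),"ang",np.degrees(np.arctan2(*r[::-1]))%360,"Ft",(f[:2]@t).round(2),"Fr",(f[:2]@u).round(2),"Fz",f[2].round(2),"w",s["gripper_width"],"sd",np.std(F,0).round(2))
E
python3 f.py
```

```text
time_s: 5.2
ee_pos: [516.0, 36.9, 77.0]
ee_rot: [-179.8, -0.2, 75.5]
force: [-3.5, 13.1, 4.5]
gripper_width: 15.2
t 5.4 pos [515.77  36.64  77.03] R 152.93 ang 141.53080743213366 Ft -7.55 Fr 10.33 Fz 3.92 w 15.46156125291931 sd [0.32 0.29 0.64]
```

```bash
cat > plan.py <<'E'
import sys,numpy as np
# plan.py cx cy px py s...  : from commanded p, arc steps about c at R=150 from p's bearing on
c=np.array([float(x) for x in sys.argv[1:3]]);p=np.array([float(x) for x in sys.argv[3:5]]);S=[float(x) for x in sys.argv[5:]]
yaw=np.radians(75.5);X=np.array([np.cos(yaw),np.sin(yaw)]);Y=np.array([np.sin(yaw),-np.cos(yaw)])
a0=np.arctan2(*(p-c)[::-1]);print("bearing",np.degrees(a0)%360,"R",np.hypot(*(p-c)))
for s in S:
    a=a0+s/150;w=c+150*np.array([np.cos(a),np.sin(a)])-p
    print(s,(w@X/1e3).round(4),(w@Y/1e3).round(4),(p+w).round(1))
E
python3 - <<'E'
from h import *
for z in(65,75,85):print(z,world("top",[[225+337/4.6,150+143/4.6]],z=z)[0].round(1),world("side",[[195+495/4.6,175+212/4.6]],z=z)[0].round(1))
f=np.load("top0.npz");uv,P=cloud("top",f);m=(abs(P[:,0]-633)<35)&(abs(P[:,1]+60)<35)&(P[:,2]>60);Q=P[m]
print(np.percentile(Q[:,2],[5,25,50,75,95]));(c,s,a)=cv2.minAreaRect(Q[:,:2].astype(np.float32));print(c,s,Q.mean(0))
E
python3 plan.py 631 -60.5 516.9 34.9 5 10 15 20 25 30 35 40
```

```text
65 [636.3 -58.2  65. ] [637.7 -56.1  65. ]
75 [634.8 -57.8  75. ] [632.7 -66.3  75. ]
85 [633.2 -57.3  85. ] [627.7 -76.5  85. ]
[63.06348456 66.19069624 68.44522165 70.7403037  77.41182313]
(634.3809814453125, -56.90880584716797) (37.22978973388672, 38.71406173706055) [634.36713478 -57.38901797  68.95734812]
bearing 140.10071172110366 R 148.72783868529794
5.0 -0.004 -0.0032 [512.8  31.8]
10.0 -0.0086 -0.0051 [509.8  27.8]
15.0 -0.0133 -0.0069 [506.9  23.7]
20.0 -0.018 -0.0085 [504.2  19.6]
25.0 -0.0228 -0.0099 [501.6  15.3]
30.0 -0.0277 -0.0112 [499.1  10.9]
35.0 -0.0325 -0.0124 [496.8   6.5]
40.0 -0.0374 -0.0133 [494.6   2. ]
```

```bash
python3 -m pendant '[{"xyz":[-0.0040,-0.0032,0],"roll":0,"jaw":1},{"xyz":[-0.0086,-0.0051,0],"roll":0,"jaw":1},{"xyz":[-0.0133,-0.0069,0],"roll":0,"jaw":1},{"xyz":[-0.0180,-0.0085,0],"roll":0,"jaw":1},{"xyz":[-0.0228,-0.0099,0],"roll":0,"jaw":1},{"xyz":[-0.0277,-0.0112,0],"roll":0,"jaw":1},{"xyz":[-0.0325,-0.0124,0],"roll":0,"jaw":1},{"xyz":[-0.0374,-0.0133,0],"roll":0,"jaw":1}]' 25
python3 f.py
```

```text
time_s: 6.4
ee_pos: [493.0, 3.7, 77.0]
ee_rot: [-179.7, -0.1, 75.5]
force: [-4.3, 11.5, 6.4]
gripper_width: 15.5
t 6.6 pos [492.93   3.39  77.01] R 155.42 ang 156.5334693323144 Ft -8.61 Fr 8.53 Fz 5.59 w 15.071920532361027 sd [0.58 0.26 0.35]
```

```bash
python3 - <<'E'
import numpy as np
from scipy.optimize import least_squares
P=np.array([[546.2,63],[515.8,36.6],[492.9,3.4]])
print(least_squares(lambda c:np.hypot(*(P-c).T)-150,[634,-59]).x)
# with vision prior
r=least_squares(lambda c:np.r_[np.hypot(*(P-c).T)-150,(c-[634.5,-58])/3],[634,-59]);print(r.x,r.fun)
E
python3 plan.py 627 -63 494.6 2 5 10 15 20 25 30 35 40
```

```text
[627.41106057 -63.26015663]
[629.95194525 -60.45855391] [-0.81420019 -0.16332395  1.199043   -1.51601825 -0.81951797]
bearing 153.8518907378726 R 147.49494906606122
5.0 -0.0044 -0.0034 [490.2  -1.4]
10.0 -0.0093 -0.0041 [488.2  -6. ]
15.0 -0.0143 -0.0047 [486.4 -10.7]
20.0 -0.0193 -0.0052 [484.8 -15.4]
25.0 -0.0243 -0.0054 [483.3 -20.1]
30.0 -0.0293 -0.0055 [481.9 -25. ]
35.0 -0.0343 -0.0055 [480.7 -29.8]
40.0 -0.0393 -0.0052 [479.7 -34.7]
```

```bash
python3 -m pendant '[{"xyz":[-0.0044,-0.0034,0],"roll":0,"jaw":1},{"xyz":[-0.0093,-0.0041,0],"roll":0,"jaw":1},{"xyz":[-0.0143,-0.0047,0],"roll":0,"jaw":1},{"xyz":[-0.0193,-0.0052,0],"roll":0,"jaw":1},{"xyz":[-0.0243,-0.0054,0],"roll":0,"jaw":1},{"xyz":[-0.0293,-0.0055,0],"roll":0,"jaw":1},{"xyz":[-0.0293,-0.0055,0],"roll":0,"jaw":1},{"xyz":[-0.0293,-0.0055,0],"roll":0,"jaw":1}]' 25
python3 f.py
python3 - <<'E'
from h import *
im,d=env.grab_frame("top");np.savez("top1.npz",im=im,d=d);cv2.imwrite("pics/t2.png",cv2.resize(im[150:275,225:355],None,fx=4.6,fy=4.6,interpolation=3))
E
```

```text
time_s: 7.6
ee_pos: [482.1, -24.0, 77.0]
ee_rot: [-179.9, -0.1, 75.5]
force: [-0.0, 9.2, 2.1]
gripper_width: 15.7
t 7.8 pos [482.16 -23.99  77.02] R 157.18 ang 167.3155505003642 Ft -8.52 Fr 1.96 Fz 2.01 w 15.394013088174361 sd [0.47 0.32 0.5 ]
```

View pics/t2.png

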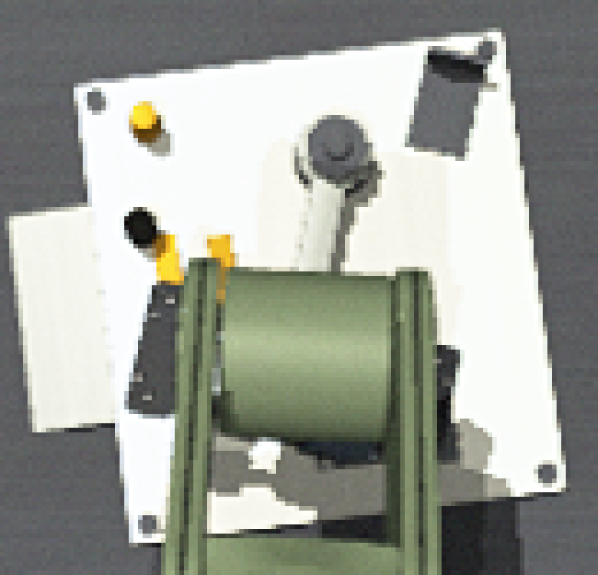

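Radial force is nearly zero now and the kicker is about 44 mm before the nominal hook. I'll go on 10 mm, then in small felt steps.

```bash
sed -i 's/c+150\*np/c+np.hypot(*(p-c))*np/' plan.py
python3 -m pendant '[{"xyz":[-0.0015,0,0],"roll":0,"jaw":1},{"xyz":[-0.0030,0.0001,0],"roll":0,"jaw":1},{"xyz":[-0.0045,0.0002,0],"roll":0,"jaw":1},{"xyz":[-0.0060,0.0003,0],"roll":0,"jaw":1},{"xyz":[-0.0075,0.0004,0],"roll":0,"jaw":1},{"xyz":[-0.0090,0.0005,0],"roll":0,"jaw":1},{"xyz":[-0.0100,0.0006,0],"roll":0,"jaw":1},{"xyz":[-0.0100,0.0006,0],"roll":0,"jaw":1}]' 25
python3 f.py; python3 plan.py 630 -61 481.9 -25 0 10 14 18 22 26 30 35 40 45 50 55 60
```

```text
time_s: 8.85
ee_pos: [479.8, -33.6, 77.0]
ee_rot: [-179.9, -0.1, 75.5]
force: [-1.4, 9.3, 3.9]
gripper_width: 15.0
t 9.05 pos [479.77 -33.61  77.01] R 157.71 ang 170.92049727294742 Ft -9.37 Fr 2.04 Fz 3.42 w 15.41556423604741 sd [0.33 0.43 0.18]
bearing 166.33757792408696 R 152.41263071018756
0.0 0.0 -0.0 [481.9 -25. ]
10.0 -0.0101 0.0005 [479.8 -34.9]
14.0 -0.0142 0.0009 [479.2 -39. ]
18.0 -0.0182 0.0014 [478.7 -43. ]
22.0 -0.0222 0.002 [478.2 -47. ]
26.0 -0.0262 0.0027 [477.9 -51.1]
30.0 -0.0302 0.0035 [477.7 -55.1]
35.0 -0.0352 0.0046 [477.6 -60.2]
40.0 -0.0401 0.006 [477.6 -65.3]
45.0 -0.0449 0.0075 [477.9 -70.4]
50.0 -0.0497 0.0091 [478.3 -75.4]
55.0 -0.0545 0.0109 [478.8 -80.5]
60.0 -0.0592 0.0129 [479.6 -85.5]
```

```bash
for i in 1; do python3 -m pendant '[{"xyz":[-0.0005,0.0000,0],"roll":0,"jaw":1},{"xyz":[-0.0010,0.0001,0],"roll":0,"jaw":1},{"xyz":[-0.0015,0.0001,0],"roll":0,"jaw":1},{"xyz":[-0.0020,0.0002,0],"roll":0,"jaw":1},{"xyz":[-0.0025,0.0002,0],"roll":0,"jaw":1},{"xyz":[-0.0030,0.0003,0],"roll":0,"jaw":1},{"xyz":[-0.0030,0.0003,0],"roll":0,"jaw":1},{"xyz":[-0.0030,0.0003,0],"roll":0,"jaw":1}]' >/dev/null; python3 f.py 3; done
python3 -m pendant '[{"xyz":[-0.0005,0.0001,0],"roll":0,"jaw":1},{"xyz":[-0.0010,0.0001,0],"roll":0,"jaw":1},{"xyz":[-0.0015,0.0002,0],"roll":0,"jaw":1},{"xyz":[-0.0020,0.0002,0],"roll":0,"jaw":1},{"xyz":[-0.0025,0.0003,0],"roll":0,"jaw":1},{"xyz":[-0.0030,0.0004,0],"roll":0,"jaw":1},{"xyz":[-0.0030,0.0004,0],"roll":0,"jaw":1},{"xyz":[-0.0030,0.0004,0],"roll":0,"jaw":1}]'>/dev/null; python3 f.py 3
```

```text
t 10.2 pos [479.15 -36.55  77.01] R 157.88 ang 172.00753556770937 Ft -9.26 Fr 2.47 Fz 3.01 w 15.788195571387092 sd [0.48 0.64 0.31]
t 11.35 pos [478.64 -39.5   77.02] R 158.01 ang 173.09388866962658 Ft -9.66 Fr 2.94 Fz 4.28 w 15.296063687674856 sd [0.52 0.48 0.16]
```

```bash
python3 -m pendant '[{"xyz":[-0.0005,0.0000,0],"roll":0,"jaw":1},{"xyz":[-0.0010,0.0000,0],"roll":0,"jaw":1},{"xyz":[-0.0015,0.0000,0],"roll":0,"jaw":1},{"xyz":[-0.0020,0.0001,0],"roll":0,"jaw":1},{"xyz":[-0.0025,0.0001,0],"roll":0,"jaw":1},{"xyz":[-0.0030,0.0001,0],"roll":0,"jaw":1},{"xyz":[-0.0030,0.0001,0],"roll":0,"jaw":1},{"xyz":[-0.0030,0.0001,0],"roll":0,"jaw":1}]' >/dev/null; python3 f.py 3
python3 -m pendant '[{"xyz":[-0.0005,0.0001,0],"roll":0,"jaw":1},{"xyz":[-0.0010,0.0001,0],"roll":0,"jaw":1},{"xyz":[-0.0015,0.0002,0],"roll":0,"jaw":1},{"xyz":[-0.0020,0.0002,0],"roll":0,"jaw":1},{"xyz":[-0.0025,0.0003,0],"roll":0,"jaw":1},{"xyz":[-0.0030,0.0003,0],"roll":0,"jaw":1},{"xyz":[-0.0030,0.0003,0],"roll":0,"jaw":1},{"xyz":[-0.0030,0.0003,0],"roll":0,"jaw":1}]'>/dev/null; python3 f.py 3
python3 -m pendant '[{"xyz":[-0.0005,0.0001,0],"roll":0,"jaw":1},{"xyz":[-0.0010,0.0002,0],"roll":0,"jaw":1},{"xyz":[-0.0015,0.0002,0],"roll":0,"jaw":1},{"xyz":[-0.0020,0.0003,0],"roll":0,"jaw":1},{"xyz":[-0.0025,0.0003,0],"roll":0,"jaw":1},{"xyz":[-0.0030,0.0004,0],"roll":0,"jaw":1},{"xyz":[-0.0030,0.0004,0],"roll":0,"jaw":1},{"xyz":[-0.0030,0.0004,0],"roll":0,"jaw":1}]'>/dev/null; python3 f.py 3
```

```text
t 12.5 pos [478.16 -42.47  77.01] R 158.15 ang 174.18150004650178 Ft -9.57 Fr 2.03 Fz 3.39 w 14.88255063119832 sd [0.27 0.47 0.21]
t 13.65 pos [477.72 -45.44  77.01] R 158.32 ang 175.26792013293 Ft -9.5 Fr 1.94 Fz 3.78 w 15.28617611220012 sd [0.5  0.15 0.24]
t 14.8 pos [477.37 -48.44  77.01] R 158.45 ang 176.3611392559973 Ft -9.15 Fr 1.74 Fz 3.48 w 15.061173554345679 sd [0.33 0.24 0.42]
```

```bash
python3 -m pendant '[{"xyz":[-0.0005,0.0001,0],"roll":0,"jaw":1},{"xyz":[-0.0010,0.0002,0],"roll":0,"jaw":1},{"xyz":[-0.0015,0.0002,0],"roll":0,"jaw":1},{"xyz":[-0.0020,0.0003,0],"roll":0,"jaw":1},{"xyz":[-0.0025,0.0004,0],"roll":0,"jaw":1},{"xyz":[-0.0030,0.0005,0],"roll":0,"jaw":1},{"xyz":[-0.0030,0.0005,0],"roll":0,"jaw":1},{"xyz":[-0.0030,0.0005,0],"roll":0,"jaw":1}]' >/dev/null; python3 f.py 3
python3 -m pendant '[{"xyz":[-0.0005,0.0001,0],"roll":0,"jaw":1},{"xyz":[-0.0010,0.0002,0],"roll":0,"jaw":1},{"xyz":[-0.0015,0.0003,0],"roll":0,"jaw":1},{"xyz":[-0.0020,0.0004,0],"roll":0,"jaw":1},{"xyz":[-0.0025,0.0005,0],"roll":0,"jaw":1},{"xyz":[-0.0030,0.0006,0],"roll":0,"jaw":1},{"xyz":[-0.0030,0.0006,0],"roll":0,"jaw":1},{"xyz":[-0.0030,0.0006,0],"roll":0,"jaw":1}]'>/dev/null; python3 f.py 3
```

```text
t 15.95 pos [477.08 -51.45  77.01] R 158.58 ang 177.4508604532104 Ft -9.55 Fr 0.96 Fz 3.42 w 15.267168638391066 sd [0.15 0.25 0.42]
t 17.1 pos [476.85 -54.44  77.  ] R 158.7 ang 178.5356300163474 Ft -9.64 Fr 1.21 Fz 3.09 w 15.163745651141856 sd [0.46 0.32 0.34]
```

```bash
python3 -m pendant '[{"xyz":[-0.0005,0.0001,0],"roll":0,"jaw":1},{"xyz":[-0.0010,0.0002,0],"roll":0,"jaw":1},{"xyz":[-0.0015,0.0003,0],"roll":0,"jaw":1},{"xyz":[-0.0020,0.0004,0],"roll":0,"jaw":1},{"xyz":[-0.0025,0.0005,0],"roll":0,"jaw":1},{"xyz":[-0.0030,0.0006,0],"roll":0,"jaw":1},{"xyz":[-0.0030,0.0006,0],"roll":0,"jaw":1},{"xyz":[-0.0030,0.0006,0],"roll":0,"jaw":1}]' >/dev/null; python3 f.py 3
python3 -m pendant '[{"xyz":[-0.0005,0.0001,0],"roll":0,"jaw":1},{"xyz":[-0.0010,0.0002,0],"roll":0,"jaw":1},{"xyz":[-0.0015,0.0003,0],"roll":0,"jaw":1},{"xyz":[-0.0020,0.0004,0],"roll":0,"jaw":1},{"xyz":[-0.0025,0.0006,0],"roll":0,"jaw":1},{"xyz":[-0.0030,0.0007,0],"roll":0,"jaw":1},{"xyz":[-0.0030,0.0007,0],"roll":0,"jaw":1},{"xyz":[-0.0030,0.0007,0],"roll":0,"jaw":1}]'>/dev/null; python3 f.py 3
```

```text
t 18.25 pos [476.68 -56.96  77.  ] R 158.83 ang 179.44415842885405 Ft -11.78 Fr 1.1 Fz 3.92 w 15.332913459835504 sd [0.32 0.5  0.54]
t 19.4 pos [476.56 -59.87  77.01] R 158.94 ang 180.4933248640892 Ft -12.77 Fr 0.84 Fz 4.06 w 15.614126457992251 sd [0.65 0.69 0.28]
```

Contact is felt at y≈-55.5, so the peak should come at about -65 and the hook at about -74.5.

```bash
python3 -m pendant '[{"xyz":[-0.0005,0.0001,0],"roll":0,"jaw":1},{"xyz":[-0.0010,0.0002,0],"roll":0,"jaw":1},{"xyz":[-0.0015,0.0004,0],"roll":0,"jaw":1},{"xyz":[-0.0020,0.0005,0],"roll":0,"jaw":1},{"xyz":[-0.0025,0.0006,0],"roll":0,"jaw":1},{"xyz":[-0.0030,0.0008,0],"roll":0,"jaw":1},{"xyz":[-0.0030,0.0008,0],"roll":0,"jaw":1},{"xyz":[-0.0030,0.0008,0],"roll":0,"jaw":1}]' >/dev/null; python3 f.py 3
python3 -m pendant '[{"xyz":[-0.0005,0.0001,0],"roll":0,"jaw":1},{"xyz":[-0.0010,0.0003,0],"roll":0,"jaw":1},{"xyz":[-0.0015,0.0004,0],"roll":0,"jaw":1},{"xyz":[-0.0020,0.0005,0],"roll":0,"jaw":1},{"xyz":[-0.0025,0.0007,0],"roll":0,"jaw":1},{"xyz":[-0.0030,0.0008,0],"roll":0,"jaw":1},{"xyz":[-0.0030,0.0008,0],"roll":0,"jaw":1},{"xyz":[-0.0030,0.0008,0],"roll":0,"jaw":1}]'>/dev/null; python3 f.py 3
```

```text
t 20.55 pos [476.47 -62.74  76.99] R 159.09 ang 181.52563744551446 Ft -13.79 Fr 1.3 Fz 4.44 w 15.183766157235839 sd [0.05 0.53 0.59]
t 21.7 pos [476.48 -65.63  76.99] R 159.18 ang 182.5689331979116 Ft -14.51 Fr 0.09 Fz 4.41 w 15.483985091659129 sd [0.46 0.33 0.47]
```

```bash
python3 -m pendant '[{"xyz":[-0.0004,0.0001,0],"roll":0,"jaw":1},{"xyz":[-0.0008,0.0002,0],"roll":0,"jaw":1},{"xyz":[-0.0012,0.0003,0],"roll":0,"jaw":1},{"xyz":[-0.0016,0.0005,0],"roll":0,"jaw":1},{"xyz":[-0.0020,0.0006,0],"roll":0,"jaw":1},{"xyz":[-0.0020,0.0006,0],"roll":0,"jaw":1},{"xyz":[-0.0020,0.0006,0],"roll":0,"jaw":1},{"xyz":[-0.0020,0.0006,0],"roll":0,"jaw":1}]' >/dev/null; python3 f.py 3
python3 -m pendant '[{"xyz":[-0.0004,0.0001,0],"roll":0,"jaw":1},{"xyz":[-0.0008,0.0002,0],"roll":0,"jaw":1},{"xyz":[-0.0012,0.0003,0],"roll":0,"jaw":1},{"xyz":[-0.0016,0.0005,0],"roll":0,"jaw":1},{"xyz":[-0.0020,0.0006,0],"roll":0,"jaw":1},{"xyz":[-0.0020,0.0006,0],"roll":0,"jaw":1},{"xyz":[-0.0020,0.0006,0],"roll":0,"jaw":1},{"xyz":[-0.0020,0.0006,0],"roll":0,"jaw":1}]' >/dev/null; python3 f.py 3
```

```text
t 22.85 pos [476.54 -68.27  76.98] R 159.26 ang 183.51653989058428 Ft -12.17 Fr 0.37 Fz 4.34 w 15.016143114894845 sd [0.21 0.46 0.48]
t 24.0 pos [476.61 -70.6   76.98] R 159.35 ang 184.35390895709187 Ft -11.79 Fr 0.42 Fz 3.88 w 15.68594138794462 sd [0.29 0.41 0.37]
```

```bash
python3 -m pendant '[{"xyz":[-0.0004,0.0001,0],"roll":0,"jaw":1},{"xyz":[-0.0008,0.0002,0],"roll":0,"jaw":1},{"xyz":[-0.0012,0.0003,0],"roll":0,"jaw":1},{"xyz":[-0.0016,0.0005,0],"roll":0,"jaw":1},{"xyz":[-0.0020,0.0006,0],"roll":0,"jaw":1},{"xyz":[-0.0020,0.0006,0],"roll":0,"jaw":1},{"xyz":[-0.0020,0.0006,0],"roll":0,"jaw":1},{"xyz":[-0.0020,0.0006,0],"roll":0,"jaw":1}]' >/dev/null; python3 f.py 3
python3 -m pendant '[{"xyz":[-0.0003,0.0001,0],"roll":0,"jaw":1},{"xyz":[-0.0006,0.0002,0],"roll":0,"jaw":1},{"xyz":[-0.0009,0.0003,0],"roll":0,"jaw":1},{"xyz":[-0.0012,0.0004,0],"roll":0,"jaw":1},{"xyz":[-0.0015,0.0005,0],"roll":0,"jaw":1},{"xyz":[-0.0015,0.0005,0],"roll":0,"jaw":1},{"xyz":[-0.0015,0.0005,0],"roll":0,"jaw":1},{"xyz":[-0.0015,0.0005,0],"roll":0,"jaw":1}]' >/dev/null; python3 f.py 3
```

```text
t 25.15 pos [476.81 -73.52  77.  ] R 159.4 ang 185.40705345364958 Ft -8.06 Fr 0.48 Fz 3.67 w 15.665687965374591 sd [0.36 0.15 0.5 ]
t 26.3 pos [476.83 -74.43  76.99] R 159.47 ang 185.7347817698333 Ft -10.38 Fr 0.68 Fz 4.12 w 15.663273588211482 sd [0.12 0.7  0.19]
```

```bash
python3 -m pendant '[{"xyz":[-0.0003,0.0001,0],"roll":0,"jaw":1},{"xyz":[-0.0006,0.0002,0],"roll":0,"jaw":1},{"xyz":[-0.0009,0.0003,0],"roll":0,"jaw":1},{"xyz":[-0.0012,0.0004,0],"roll":0,"jaw":1},{"xyz":[-0.0015,0.0005,0],"roll":0,"jaw":1},{"xyz":[-0.0015,0.0005,0],"roll":0,"jaw":1},{"xyz":[-0.0015,0.0005,0],"roll":0,"jaw":1},{"xyz":[-0.0015,0.0005,0],"roll":0,"jaw":1}]' >/dev/null; python3 f.py 6
```

```text
t 27.6 pos [476.94 -76.02  76.99] R 159.52 ang 186.3065859769259 Ft -10.16 Fr 0.08 Fz 3.95 w 15.306566703378529 sd [0.28 0.42 0.43]
```

The force dipped, then returned to the plain spring pull of about 10 N, so the catch has snapped in. Easing forward.

```bash
python3 -m pendant '[{"xyz":[0.0002,-0.0001,0],"roll":0,"jaw":1},{"xyz":[0.0004,-0.0001,0],"roll":0,"jaw":1},{"xyz":[0.0006,-0.0002,0],"roll":0,"jaw":1},{"xyz":[0.0008,-0.0002,0],"roll":0,"jaw":1},{"xyz":[0.0010,-0.0003,0],"roll":0,"jaw":1},{"xyz":[0.0012,-0.0004,0],"roll":0,"jaw":1},{"xyz":[0.0014,-0.0004,0],"roll":0,"jaw":1},{"xyz":[0.0016,-0.0005,0],"roll":0,"jaw":1}]' >/dev/null; python3 f.py 3
python3 -m pendant '[{"xyz":[0.0002,-0.0001,0],"roll":0,"jaw":1},{"xyz":[0.0004,-0.0001,0],"roll":0,"jaw":1},{"xyz":[0.0006,-0.0002,0],"roll":0,"jaw":1},{"xyz":[0.0008,-0.0002,0],"roll":0,"jaw":1},{"xyz":[0.0010,-0.0003,0],"roll":0,"jaw":1},{"xyz":[0.0010,-0.0003,0],"roll":0,"jaw":1},{"xyz":[0.0010,-0.0003,0],"roll":0,"jaw":1},{"xyz":[0.0010,-0.0003,0],"roll":0,"jaw":1}]' >/dev/null; python3 f.py 3
```

```text
t 28.75 pos [476.76 -74.52  76.97] R 159.55 ang 185.76385480677752 Ft -9.96 Fr 0.67 Fz 3.89 w 15.662615264067641 sd [0.18 0.36 0.35]
t 29.9 pos [476.66 -73.59  76.97] R 159.55 ang 185.42603097094988 Ft -8.95 Fr 0.55 Fz 4.53 w 15.377418909225755 sd [0.22 0.23 0.28]
```

```bash
python3 -m pendant '[{"xyz":[0.0001,0,0],"roll":0,"jaw":1},{"xyz":[0.0002,-0.0001,0],"roll":0,"jaw":1},{"xyz":[0.0003,-0.0001,0],"roll":0,"jaw":1},{"xyz":[0.0004,-0.0001,0],"roll":0,"jaw":1},{"xyz":[0.0005,-0.0001,0],"roll":0,"jaw":1},{"xyz":[0.0006,-0.0002,0],"roll":0,"jaw":1},{"xyz":[0.0006,-0.0002,0],"roll":0,"jaw":1},{"xyz":[0.0006,-0.0002,0],"roll":0,"jaw":1}]' >/dev/null; python3 f.py 4
```

```text
t 31.1 pos [476.65 -73.5   76.96] R 159.56 ang 185.39604319324516 Ft -6.91 Fr 1.18 Fz 3.75 w 15.528962116465427 sd [0.32 0.36 0.1 ]
```

It hangs: the tool stayed put and the force is falling. Unloading the rest.

```bash
python3 -m pendant '[{"xyz":[0.0002,-0.0001,0],"roll":0,"jaw":1},{"xyz":[0.0004,-0.0001,0],"roll":0,"jaw":1},{"xyz":[0.0006,-0.0002,0],"roll":0,"jaw":1},{"xyz":[0.0008,-0.0002,0],"roll":0,"jaw":1},{"xyz":[0.0010,-0.0002,0],"roll":0,"jaw":1},{"xyz":[0.0010,-0.0002,0],"roll":0,"jaw":1},{"xyz":[0.0010,-0.0002,0],"roll":0,"jaw":1},{"xyz":[0.0010,-0.0002,0],"roll":0,"jaw":1}]' >/dev/null; python3 f.py 4
```

```text
t 32.3 pos [476.66 -73.42  76.95] R 159.54 ang 185.36457137038934 Ft -4.35 Fr 3.33 Fz 4.98 w 15.62943336926607 sd [0.54 0.15 0.09]
```

```bash
python3 -m pendant '[{"xyz":[0.0002,-0.0001,0],"roll":0,"jaw":1},{"xyz":[0.0004,-0.0003,0],"roll":0,"jaw":1},{"xyz":[0.0006,-0.0004,0],"roll":0,"jaw":1},{"xyz":[0.0008,-0.0005,0],"roll":0,"jaw":1},{"xyz":[0.0010,-0.0007,0],"roll":0,"jaw":1},{"xyz":[0.0011,-0.0008,0],"roll":0,"jaw":1},{"xyz":[0.0011,-0.0008,0],"roll":0,"jaw":1},{"xyz":[0.0011,-0.0008,0],"roll":0,"jaw":1}]' >/dev/null; python3 f.py 4
```

```text
t 33.5 pos [476.67 -73.25  76.94] R 159.52 ang 185.30557409486164 Ft 2.28 Fr 4.93 Fz 5.31 w 15.308144959998504 sd [0.11 0.52 0.46]
```

```bash
python3 -m pendant '[{"xyz":[-0.0001,0,0],"roll":0,"jaw":1},{"xyz":[-0.0002,0,0],"roll":0,"jaw":1},{"xyz":[-0.0003,0,0],"roll":0,"jaw":1},{"xyz":[-0.0004,0,0],"roll":0,"jaw":1},{"xyz":[-0.0004,0,0],"roll":0,"jaw":1},{"xyz":[-0.0004,0,0],"roll":0,"jaw":1},{"xyz":[-0.0004,0,0],"roll":0,"jaw":1},{"xyz":[-0.0004,0,0],"roll":0,"jaw":1}]' 10 >/dev/null; python3 f.py 4
```

```text
t 34.7 pos [476.68 -73.26  76.87] R 159.5 ang 185.3107990646762 Ft 2.12 Fr 5.04 Fz 5.23 w 15.84711976620327 sd [0.23 0.68 0.37]
```

```bash
python3 -m pendant '[{"xyz":[-0.0002,0,0],"roll":0,"jaw":1},{"xyz":[-0.0004,0,0],"roll":0,"jaw":1},{"xyz":[-0.0005,0,0],"roll":0,"jaw":1},{"xyz":[-0.0005,0,0],"roll":0,"jaw":1},{"xyz":[-0.0005,0,0],"roll":0,"jaw":1},{"xyz":[-0.0005,0,0],"roll":0,"jaw":1},{"xyz":[-0.0005,0,0],"roll":0,"jaw":1},{"xyz":[-0.0005,0,0],"roll":0,"jaw":1}]' 5 >/dev/null; python3 f.py 4
```

```text
t 35.9 pos [476.74 -73.28  76.85] R 159.45 ang 185.31857103215992 Ft 0.95 Fr 5.69 Fz 4.93 w 15.79718280128574 sd [0.42 0.38 0.38]
```

```bash
python3 -m pendant '[{"xyz":[0,0,0],"roll":0,"jaw":0.82},{"xyz":[0,0,0],"roll":0,"jaw":0.80},{"xyz":[0,0,0],"roll":0,"jaw":0.77},{"xyz":[0,0,0],"roll":0,"jaw":0.74},{"xyz":[0,0,0],"roll":0,"jaw":0.70},{"xyz":[0,0,0],"roll":0,"jaw":0.65},{"xyz":[0,0,0],"roll":0,"jaw":0.6},{"xyz":[0,0,0],"roll":0,"jaw":0.55}]' ; python3 f.py 3
```

```text
time_s: 36.9
ee_pos: [477.3, -73.1, 76.9]
ee_rot: [180.0, -0.0, 75.5]
force: [0.6, 0.3, -0.5]
gripper_width: 40.4
t 37.05 pos [477.3  -73.07  76.93] R 158.87 ang 185.26320118926716 Ft -0.29 Fr 0.18 Fz 0.26 w 40.97217833969517 sd [0.51 0.46 0.13]
```

Released with zero force. Rising slowly, then backing away.

```bash
python3 -m pendant '[{"xyz":[0,0,-0.003],"roll":0,"jaw":0.5},{"xyz":[0,0,-0.010],"roll":0,"jaw":0.4},{"xyz":[0,0,-0.022],"roll":0,"jaw":0.4},{"xyz":[0,0,-0.038],"roll":0,"jaw":0.4},{"xyz":[0,0,-0.058],"roll":0,"jaw":0.4},{"xyz":[0,0,-0.080],"roll":0,"jaw":0.4},{"xyz":[0,0,-0.105],"roll":0,"jaw":0.4},{"xyz":[0,0,-0.130],"roll":0,"jaw":0.4}]'
python3 -m pendant '[{"xyz":[0.020,0,-0.005],"roll":0,"jaw":0.4},{"xyz":[0.050,0,-0.005],"roll":0,"jaw":0.4},{"xyz":[0.085,0,-0.005],"roll":0,"jaw":0.4},{"xyz":[0.120,0,-0.005],"roll":0,"jaw":0.4},{"xyz":[0.155,0,-0.005],"roll":0,"jaw":0.4},{"xyz":[0.185,0,-0.005],"roll":0,"jaw":0.4},{"xyz":[0.200,0,-0.005],"roll":0,"jaw":0.4},{"xyz":[0.200,0,-0.005],"roll":0,"jaw":0.4}]'
python3 - <<'E'
from h import *
t,_=env.grab_frame("top");s,_=env.grab_frame("side")
a=cv2.resize(t[150:275,225:355],(400,385),interpolation=3);b=cv2.resize(s[170:310,190:360],(400,385),interpolation=3)
cv2.imwrite("pics/e.png",np.hstack([a,b]))
E
```

```text
time_s: 38.05
ee_pos: [477.3, -73.1, 208.7]
ee_rot: [179.9, -0.0, 75.5]
force: [0.1, -0.7, 0.7]
gripper_width: 54.7
time_s: 39.05
ee_pos: [527.4, 120.8, 212.3]
ee_rot: [180.0, 0.0, 75.6]
force: [0.2, -0.3, -1.1]
gripper_width: 54.9
```

View pics/e.png

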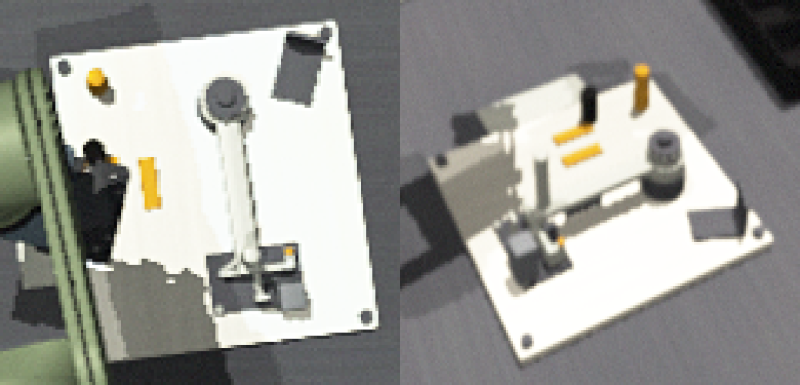

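The kicker is held on the catch: the bar runs from (225,100) to (245,260) in the left view. Bracket and nozzle are where they were. Handing in.

```bash
python3 -c "
from workcell import env
print(env.job_done(),env.state()['time_s'])"
```

```text
the job is handed in; nothing more can be done
the job is handed in; nothing more can be done
```

The kicker is cocked: it hangs on the catch and the gripper has let go. I handed the job in just after 39 s.

- **Draw:** The beak was first felt at tool y≈-55.5, and the pull peaked at 14.5 N. It dipped to 8 N, then came back to the plain spring pull of about 10 N. I went about 1.5 mm past that point and stopped, with no sign of touching the stop.
- **Setting on the catch:** I eased the kicker forward until the tool stopped moving and the pull fell away. While doing this I overshot slightly, pushing the hooked kicker forward with about 2 N, then backed off to about 1 N before opening the fingers.
- **Last checks:** After release the force was about 0 N. The last pictures show the kicker still on the catch, the bracket and nozzle where they were, and the gripper clear of the ejector. I did not check the other bystanders in a final picture.
- **Disagreement:** The tool's path did not match the pivot position from the cameras; the tool ran about 8 mm further out. Early in the draw this gave up to 10 N of sideways force on the pin, and I corrected for it by feel. About 5 N of sideways force was still there just before I released.

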